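# Fit a ferrule to a tool handle and index it three clicks for pinning

### The arm

A 7-joint arm with a two-finger parallel gripper is mounted at the origin on the work surface. World frame = base frame: x ahead of the robot, y to its left, z up, the work surface at z = 0. Lengths are in m, angles in rad, forces in N, time in s.
With the tool pointing down it reaches from about 0.4 to 0.9 m from the base axis. Payload 5.5 kg.
Tool frame: the origin (TCP) lies between the finger pads; the fingertips stand manip.finger_overhang ahead of it and the grasp point (between the pads) is the TCP (manip.finger_overhang is the distance from the TCP to the fingertips, in m); z points along the fingers, y is the line along which they close (so a half turn about z gives the same grasp; the last joint's range is limited). The gripper opens to 85 mm and grips with 20 to 120 N. Pads are 22 mm wide; open, the fingers measure 114 mm over their backs; the gripper's body (76 mm by 85 mm) begins 54 mm behind the grasp point. The pads swing forward as they close: fully open they stand 13 mm farther back than shut.
Start: joints at [-1.071, 0.501, -0.427, 1.55, 0.221, 1.138, -0.21], TCP at [0.152, 0.632, 0.25] pointing down, gripper open.
Joint ranges: [-2.88, 2.88], [-0.31, 2.03], [-1.54, 1.56], [0.2, 2.42], [-1.41, 4.55], [0.19, 2.02], [-2.57, 2.57]. Speed limits (rad/s): [2.57, 2.57, 3.14, 3.14, 3.14, 3.14, 3.14].

### API

Orientations are given as a unit quaternion [x, y, z, w].
In Python, from bench import manip, imaging, job gives the robot as it stands. The module is installed in compiled form; this text tells all that it offers.
- The arm moves only by the shell command python3 -m crank, which reads ROWS from standard input. ROWS is a JSON list of rows, 1 to 8 of them, each of 5 numbers: the opening from 0.0 (shut) to 1.0 (fully open), then dx, dy, dz in a scale on which 1.0 is 0.2 m, then a turn about the tool's z in a scale on which 1.0 is 180 degrees; each row shifts and turns the commanded pose from where the row before left it, along the tool's axes as they then stand; what a row does not reach is not made up. A row lasts 1/12 s, in which the tool goes at most 0.0417 m and 0.125 rad, less where a joint would pass 70% of its speed; a pose out of reach is approached as far as the arm can. The fingers move at their own pace and stop on an object; the grip force is fixed at half the most. Time passes only in rows, so rows that do not move let the fingers close. It prints the time, the measured TCP pose, the force, the opening and the grip force at its end. Input that does not fit is refused with a message, and nothing moves.
- manip.get_state(): the state, without advancing time (a new reading comes with each control period).
- imaging.get_image(name): name is "scene" or "top"; returns the picture (420x560x3 uint8, blue, green, red); there is no depth.
- imaging.camera_params(name): a dict with "K" (3x3 intrinsics, pixels), "R" (3x3) and "t" (3): a world point X has camera coordinates R X + t. Camera axes: x right, y down, z forward; pixel columns grow to the right and rows downward; lengths in m; the calibration is good to about 2 mm. A picture is of the moment at which its call begins. camera_params takes no time and is no camera call.
- job.close_job(): hands the job in; it is judged then, once.
The state is a dict: "clock": time; "joints": joint angles; "qd": joint speeds; "tau": joint torques, N m; "eef_pos": TCP position; "orientation": TCP orientation; "contact_force": force on the tool from outside, world axes, zero at the start; "wrist_torque": the same for the moment, N m; "grip_width": opening from 0.0 (shut) to 1.0 (fully open); "grip_force": force on a finger pad.
Only numpy, scipy, OpenCV 4.12 (cv2) and the standard library are available. Lean on these libraries where they do the work, as an engineer would, in place of code of your own. Each camera call takes 0.05 s, during which the arm holds its last target. There are 200 camera calls.

### The job

A turned tool handle stands in the indexing head's chuck with its tenon up: of the two loose ferrules, slide the one that fits over the tenon right down onto the shoulder, and put the one that does not fit in the wooden ferrule tray. Then turn the knurled knob clockwise (seen from above) back to its end stop, come forward three clicks counter-clockwise from there to the third stop, and finish still gripping the knob, holding it still there for the pin hole to be drilled. Do not knock the tin, the finished handle or the gouge about.

Things in the scene. Friction and masses are not known exactly. Their poses are not given: they have to be found in the camera images.
- head: Teal cast indexing head bolted to the bench, spindle vertical. Origin on the spindle axis at bench height. Base plate 180 x 170 mm (along x, y), 14 mm thick; housing 104 mm across, on it an 18-notch steel index plate 110 mm across, top 72 mm above the bench, then the knurled knob. A spring plunger lies at its -y side, 52 to 107 mm from the axis, below 78 mm.
- end_stop (a point): Small steel end-stop arm over the index plate, 42 to 80 mm from the axis with its post, all below 81 mm; a dog pin on the plate meets it when the knob is turned fully clockwise.
- knob: Black knurled round knob of the chuck, 56 mm diameter, 36 mm high, from 72 to 108 mm above the bench, solid with the index plate and with the tool handle in it. Origin on the spindle axis 62 mm above the bench (46 mm below the knob's top), z up; it turns about its z. Free to grip all round at any angle.
- knob_top (a point): Centre of the knob's top face, 108 mm above the bench, on the spindle axis. The handle's shoulder and tenon (27 mm in all) stand up from here.
- tenon_shoulder (a point): Centre of the handle's shoulder (28 mm diameter, 111 mm above the bench), where the ferrule's lower end must come to rest. The wooden tenon above it is 20 mm in diameter and 24 mm long.
- tenon_end (a point): Centre of the tenon's upper end, 135 mm above the bench; its rim is chamfered by 3 mm.
- spindle (a joint): Angle of knob, plate and handle, rad, growing counter-clockwise seen from above. Hard end stop at -0.03. Notches every 20 degrees (0.349): 0 is the notch at the end stop, 0.349 the first click, 0.698 the second, 1.047 the third, and so on. Starts one to four clicks from the end stop. The plunger centres each notch; about 0.18 N m leaves it, past halfway it snaps into the next.
- ferrule_light: Brass ferrule (plain tube) standing on end on the bench, 28 mm outside diameter, 24 mm high, thin 3 mm wall, bore 22 mm: it fits the tenon with 1 mm to spare all round. About 50 g. Origin at the centre of its lower end, z along its axis.
- ferrule_heavy: Brass ferrule standing on end on the bench, the same outside (28 mm diameter, 24 mm high) but with a thick 5 mm wall, bore 18 mm: it will not go over the tenon. Origin at the centre of its lower end, z along its axis. The two ferrules stand in either of two places.
- tray: Open wooden ferrule tray fixed on the bench, 240 x 130 mm outside (long side along its x), rim 32 mm high, walls and floor 6 mm. Origin at the centre of its underside. Three odd small brass ferrules (up to 20 mm high) stand at its -x end; the floor from 70 mm on that side of the middle to the +x wall is empty.
- tray_space (a point): Middle of the tray's empty floor, 30 mm to +x of the tray's middle, 6 mm above the bench.
- wax_tin: Bystander: round aluminium tin, 76 mm diameter, 34 mm high, on the bench. Origin at the centre of its underside.
- finished_handle: Bystander: finished wooden tool handle standing upright on its butt, up to 37 mm diameter, 124 mm high, brass ferrule on top. Origin at the centre of its underside.
- gouge: Bystander: turning gouge lying on the bench along its own x, 400 mm long, 28 mm high, wooden grip to -x. Origin on the bench under its middle.
Not all that is in view belongs to the job. What is shaped like the ferrule_heavy but red is not meant. What is shaped like the ferrule_light but green or purple is not meant.

How it is judged:
By the outcome, as a careful person would: the job done as asked, in the order asked, and still so for the second after the job is handed in, while the arm keeps its last pose, push and grip.
It also fails if it takes over 67 s, if anything falls off the work surface, if the arm or the gripper's body presses on something with over 40 N, if the wrist force passes 120 N, or if a joint passes its speed limit or range.

## Working session

There is one attempt and no reset: what is moved stays moved. The work goes in short steps, Python scripts to look and compute and a shell command to move; the robot and the scene stay as the last step left them, time stands still between calls to the robot, and variables do not carry over. Pictures are saved under pics/ and viewed, at most 12 in all, crops included, and the job is handed in when it is done.

```bash
mkdir -p pics; python3 - <<'E'
from bench import manip, imaging, job
import cv2,json,numpy as np
print(manip.finger_overhang, manip.get_state())
for n in("scene","top"):
    im=imaging.get_image(n);cv2.imwrite(f"pics/{n}0.png",im);p=imaging.camera_params(n)
    print(n,{k:np.round(v,4).tolist() for k,v in p.items()})
E
```

```text
0.019 {'clock': 0.0, 'joints': array([-1.07082581,  0.50185051, -0.42679245,  1.55144424,  0.22081263,
        1.13825518, -0.21028077]), 'qd': array([ 8.74561402e-04, -5.49105068e-04, -3.06980256e-06, -3.84414620e-04,
        6.94534596e-04, -6.71475412e-04, -5.55183233e-04]), 'tau': array([ 4.65716275e-04, -5.69514263e+01, -5.81592724e+00, -2.80941814e+01,
        1.07174035e-02,  1.19389227e-02, -1.64942438e-06]), 'eef_pos': array([0.15236136, 0.63123404, 0.24926012]), 'orientation': array([ 1.18069484e-01,  9.93004882e-01, -9.38322806e-04, -1.44915608e-04]), 'contact_force': array([-0.10807702,  0.03552025,  0.00637451]), 'wrist_torque': array([-0.02770674,  0.01420928,  0.05431706]), 'grip_force': 0.0, 'grip_width': 0.9978619948353824}
scene {'K': [[482.0667, 0.0, 272.4093], [0.0, 482.0667, 208.629], [0.0, 0.0, 1.0]], 'R': [[0.8631, 0.5044, -0.0245], [0.2475, -0.4649, -0.8501], [-0.4402, 0.7277, -0.5261]], 't': [-0.5364, -0.0342, 1.5573]}
top {'K': [[421.9219, 0.0, 275.0879], [0.0, 421.9219, 213.2894], [0.0, 0.0, 1.0]], 'R': [[0.0063, -0.9998, 0.0166], [-0.9896, -0.0086, -0.1433], [0.1434, -0.0155, -0.9895]], 't': [-0.0049, 0.5938, 1.2424]}
```

View pics/scene0.png

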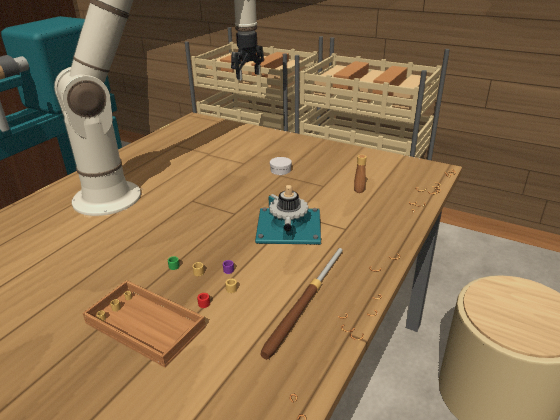

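View pics/top0.png

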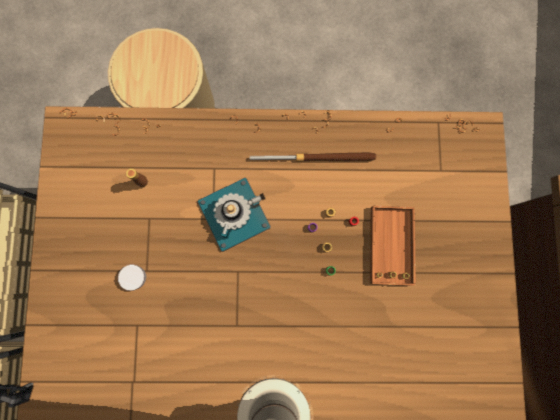

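The scene shows two loose brass ferrules, A at scene (198,268) / top (327,247) and B at scene (231,286) / top (331,212). Possible confusions are green (173,263), purple (228,267), red (203,300) and the three small brass ones in the tray (100–128, 295–315). The head is at top (232,210), with the tray on the right at (392,246). Next I take a close crop of A and B and measure.

```bash
cat > h.py <<'E'
from bench import manip, imaging, job
import cv2,numpy as np
def ray(n,uv,z):
    p=imaging.camera_params(n);R,t=np.array(p["R"]),np.array(p["t"])
    d=R.T@np.linalg.solve(np.array(p["K"]),[uv[0],uv[1],1]);c=-R.T@t
    return c+d*(z-c[2])/d[2]
def proj(n,X):
    p=imaging.camera_params(n);q=np.array(p["K"])@(np.array(p["R"])@np.array(X)+np.array(p["t"]));return q[:2]/q[2]
def blobs(im,lo,hi,amin=15):
    m=cv2.inRange(cv2.cvtColor(im,cv2.COLOR_BGR2HSV),lo,hi)
    _,_,s,c=cv2.connectedComponentsWithStats(m)
    return [(s[i],c[i]) for i in range(1,len(s)) if s[i][4]>=amin],m
E
python3 - <<'E'
from h import *
T=cv2.imread("pics/top0.png");S=cv2.imread("pics/scene0.png")
crop=lambda im,x,y,w,h,k:cv2.resize(im[y:y+h,x:x+w],None,fx=k,fy=k,interpolation=cv2.INTER_CUBIC)
a=np.hstack([crop(T,300,195,40,40,7),crop(T,310,230,40,40,7)])
b=np.hstack([crop(S,210,270,40,40,7),crop(S,180,250,40,40,7)])
cv2.imwrite("pics/crop1.png",np.vstack([a,b]))
hs=cv2.cvtColor(T,cv2.COLOR_BGR2HSV)
for uv in[(327,247),(331,212),(232,208),(353,221),(312,227),(330,271)]:
    print(uv,hs[uv[1],uv[0]],ray("top",uv,0.024)[:2].round(3))
for n,im in(("top",T),("scene",S)):
    # teal base plate, tray
    B,m=blobs(im,(80,60,30),(100,255,255),200);print(n,"teal",[(b[0].tolist(),b[1].round(1)) for b in B])
    print(n,"wood at bench/tin",)
m=cv2.inRange(hs,(80,60,30),(100,255,255));m[:, :150]=0
c=max(cv2.findContours(m,0,2)[0],key=cv2.contourArea);r=cv2.minAreaRect(c);print(r)
bp=cv2.boxPoints(r);P=np.array([ray("top",q,.014)[:2] for q in bp]);print(P.round(3),P.mean(0),np.linalg.norm(np.diff(P,axis=0),axis=1))
E
```

```text
(327, 247) [ 14 141  83] [ 0.494 -0.16 ]
(331, 212) [ 15 152 106] [ 0.602 -0.174]
(232, 208) [ 18 117 222] [0.612 0.133]
(353, 221) [ 13 147  85] [ 0.575 -0.242]
(312, 227) [ 13 147  99] [ 0.555 -0.115]
(330, 271) [ 14 143  73] [ 0.421 -0.169]
top teal [([198, 178, 71, 73, 1735], array([233.3, 216.3]))]
top wood at bench/tin
scene teal [([0, 16, 85, 158, 7511], array([38.9, 83.5])), ([255, 208, 66, 36, 1729], array([288.5, 228.8]))]
scene wood at bench/tin
((233.2419891357422, 213.8667755126953), (56.1292839050293, 53.74821853637695), 64.17900848388672)
[[0.637 0.244]
 [0.713 0.094]
 [0.554 0.016]
 [0.48  0.164]] [0.59584192 0.12918629] [0.16783551 0.17763555 0.16511253]
```

View pics/crop1.png

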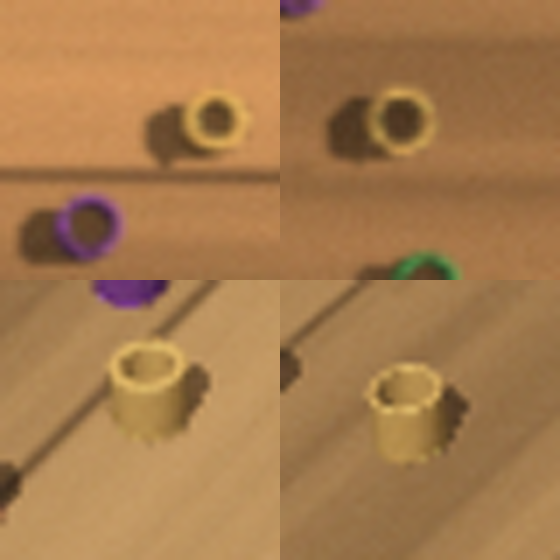

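Crop: the left ferrule (B, top (330.3,211.9)) has a thick wall and small bore in both views, so it is ferrule_heavy. The right one (A, top (327.0,246.9)) has a thin wall, so it is ferrule_light. Next I measure the tenon closely.

```bash
python3 - <<'E'
from h import *
T=cv2.imread("pics/top0.png");S=cv2.imread("pics/scene0.png")
crop=lambda im,x,y,w,h,k:cv2.resize(im[y:y+h,x:x+w],None,fx=k,fy=k,interpolation=cv2.INTER_CUBIC)
cv2.imwrite("pics/crop2.png",np.hstack([crop(T,210,188,50,70,8),crop(S,262,175,50,70,8)]))
for n,t,s in(("heavy",(330.3,211.9),(230.6,281.6)),("light",(327.0,246.9),(197.6,265.0))):
    print(n,ray("top",t,.024).round(4),ray("scene",s,.024).round(4))
print("tray",[ray("top",q,.032)[:2].round(3).tolist() for q in((372,207),(413,208),(413,285),(370,285))],ray("top",(392,236),.006).round(3))
print("tin",ray("top",(131,278),.034).round(3),"hdl",ray("top",(131,173),.124).round(3))
E
```

```text
heavy [ 0.6023 -0.1718  0.024 ] [ 0.6059 -0.1706  0.024 ]
light [ 0.4939 -0.1603  0.024 ] [ 0.4965 -0.1577  0.024 ]
tray [[0.618, -0.3], [0.616, -0.427], [0.381, -0.418], [0.38, -0.288]] [ 0.531 -0.367  0.006]
tin [0.396 0.428 0.034] hdl [0.695 0.416 0.124]
```

View pics/crop2.png

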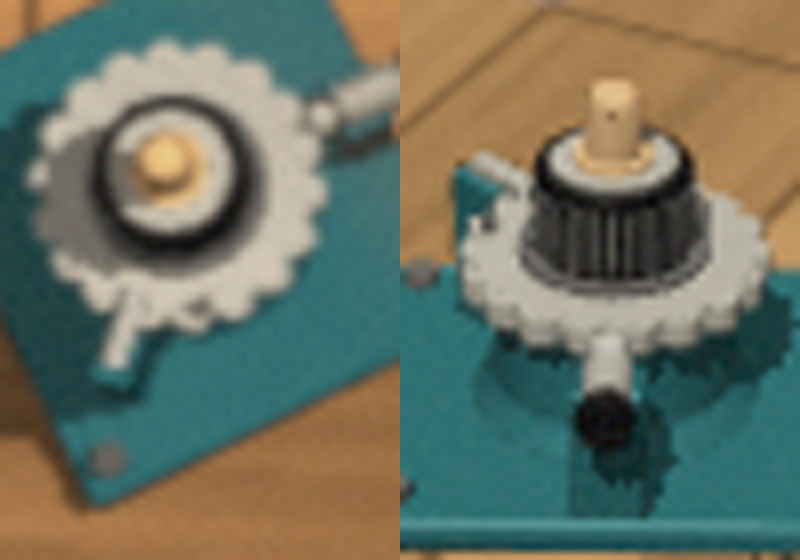

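The crop shows the tenon end at top (230.3,207.3) and scene (288.2,185.6), the knob top disc at top (230.9,208.8) and the plate centre at top (231.7,210.9). The plunger points right in the top view and the stop arm points down-left.

```bash
cat >> h.py <<'E'
def go(x,y,z):
    s=manip.get_state();from scipy.spatial.transform import Rotation as Q
    R=Q.from_quat(s["orientation"])
    return R.inv().apply(np.array([x,y,z])-s["eef_pos"]).round(4), s["eef_pos"].round(4)
E
python3 - <<'E'
from h import *
print(ray("top",(230.3,207.3),.135).round(4),ray("scene",(288.2,185.6),.135).round(4),ray("top",(230.9,208.8),.108).round(4),ray("top",(231.7,210.9),.072).round(4))
print(go(.4955,-.159,.12))
E
echo '[[0.6, 0, 0, 0, 0]]' | python3 -m crank
```

```text
[0.5964 0.1277 0.135 ] [0.5974 0.1334 0.135 ] [0.5963 0.1284 0.108 ] [0.5956 0.1291 0.072 ]
(array([-0.5189, -0.6875,  0.1306]), array([0.1524, 0.6313, 0.2494]))
clock: 0.18
eef_pos: [0.1524, 0.6314, 0.2496]
orientation: [0.118, 0.993, -0.001, -0.0]
contact_force: [0.1, 0.3, -0.2]
grip_width: 0.882
grip_force: 0.0
```

The rows are not in the units I measure in: shifts go in shares of 0.2 m and turns go in shares of 180 degrees. I convert before sending: -0.03 m / 0.2 = -0.15, -0.0284 m / 0.2 = -0.142.

```bash
echo '[[0.6, -0.15, -0.142, 0, 0], [0.6, -0.15, -0.142, 0, 0], [0.6, -0.15, -0.142, 0, 0], [0.6, -0.15, -0.142, 0, 0], [0.6, -0.15, -0.142, 0, 0], [0.6, -0.15, -0.142, 0, 0], [0.6, -0.15, -0.142, 0, 0], [0.6, -0.15, -0.142, 0, 0]]' | python3 -m crank >/dev/null
echo '[[0.6, -0.15, -0.142, 0, 0], [0.6, -0.15, -0.142, 0, 0], [0.6, -0.15, -0.142, 0, 0], [0.6, -0.095, -0.1825, 0, 0], [0.6, -0.095, -0.1825, 0, 0], [0.6, -0.095, -0.1825, 0, 0], [0.6, -0.095, -0.1825, 0, 0], [0.6, -0.095, -0.1825, 0, 0]]' | python3 -m crank
echo '[[0.6, -0.095, -0.1825, 0.05, 0], [0.6, -0.095, -0.1825, 0.05, 0], [0.6, -0.095, -0.1825, 0.05, 0], [0.6, 0, 0, 0.15, 0], [0.6, 0, 0, 0.15, 0], [0.6, 0, 0, 0, 0]]' | python3 -m crank; python3 -c "
from h import *
print(go(.4955,-.159,.12))"
```

```text
clock: 1.52
eef_pos: [0.4495, 0.0491, 0.2505]
orientation: [0.118, 0.993, 0.0, 0.0]
contact_force: [0.4, -0.1, 0.0]
grip_width: 0.606
grip_force: 0.0
clock: 2.02
eef_pos: [0.4747, -0.0673, 0.156]
orientation: [0.119, 0.993, -0.0, -0.005]
contact_force: [-2.0, 0.4, 0.2]
grip_width: 0.6
grip_force: 0.0
(array([-0.0423, -0.0841,  0.0357]), array([ 0.4747, -0.0673,  0.156 ]))
```

Converted, -0.028 m / 0.2 = -0.14, 0.015 m / 0.2 = 0.075.

```bash
echo '[[0.6, -0.07, -0.14, 0.05, 0], [0.6, -0.07, -0.14, 0.05, 0], [0.6, -0.07, -0.14, 0.075, 0], [0.6, 0, 0, 0, 0], [0.6, 0, 0, 0, 0]]' | python3 -m crank; python3 - <<'E'
from h import *
print(go(.4955,-.159,.026),manip.get_state()["joints"].round(2))
im=imaging.get_image("scene");t=imaging.get_image("top");f=lambda a:cv2.resize(a,None,fx=4,fy=4,interpolation=cv2.INTER_CUBIC)
cv2.imwrite("pics/c3.png",np.hstack([f(im[190:330,150:250]),f(t[180:320,280:380])]))
E
```

```text
clock: 2.43
eef_pos: [0.4997, -0.1598, 0.126]
orientation: [0.12, 0.993, -0.0, -0.001]
contact_force: [-0.5, 0.6, -0.3]
grip_width: 0.604
grip_force: 0.0
(array([ 0.0041, -0.0002,  0.1   ]), array([ 0.4997, -0.1598,  0.126 ])) [ 0.21  0.41  0.06  1.98 -0.03  0.75  1.62]
```

View pics/c3.png

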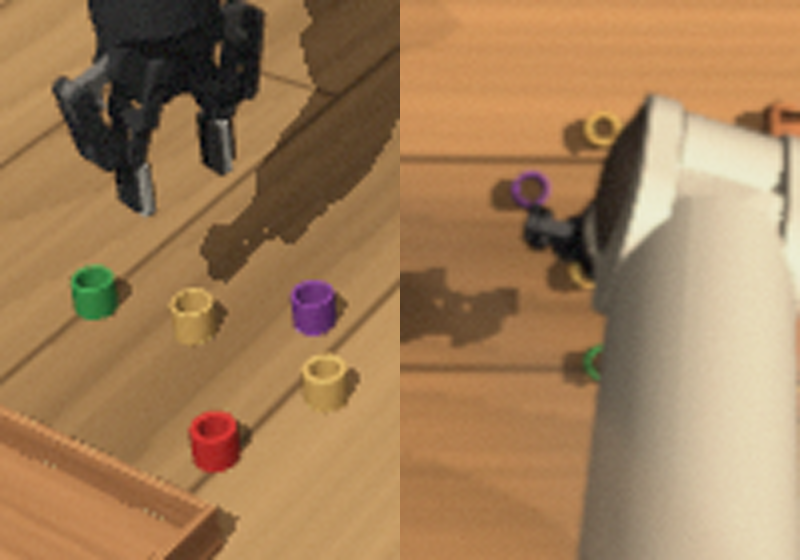

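The scene crop shows the open fingers above the brass ferrule at crop (193,315), with green, purple and red clear of them. I descend and grip.

Converted, 0.03 m / 0.2 = 0.15, 0.025 m / 0.2 = 0.125.

```bash
echo '[[0.6, 0.02, 0, 0.15, 0], [0.6, 0, 0, 0.15, 0], [0.6, 0, 0, 0.125, 0], [0.6, 0, 0, 0.075, 0], [0.6, 0, 0, 0, 0], [0.3, 0, 0, 0, 0], [0.2, 0, 0, 0, 0], [0, 0, 0, 0, 0]]' | python3 -m crank; echo '[[0, 0, 0, 0, 0], [0, 0, 0, 0, 0], [0, 0, 0, 0, 0]]' | python3 -m crank; python3 -c "
from h import *
print(go(.4955,-.159,.026))"
```

```text
clock: 3.2
eef_pos: [0.4976, -0.157, 0.0277]
orientation: [0.118, 0.993, -0.0, 0.002]
contact_force: [0.1, 0.5, -0.5]
grip_width: 0.294
grip_force: 58.9
clock: 3.45
eef_pos: [0.4975, -0.1571, 0.0276]
orientation: [0.118, 0.993, 0.0, 0.002]
contact_force: [-0.3, 2.2, 7.4]
grip_width: 0.295
grip_force: 59.6
(array([ 0.0015, -0.0023,  0.0016]), array([ 0.4975, -0.1571,  0.0276]))
```

Converted, -0.04 m / 0.2 = -0.2, -0.03 m / 0.2 = -0.15.

```bash
echo '[[0, 0, 0, -0.15, 0], [0, 0, 0, -0.2, 0], [0, 0, 0, -0.2, 0], [0, 0, 0, -0.2, 0], [0, 0, 0, -0.125, 0], [0, -0.015, 0.15, 0, 0], [0, -0.015, 0.15, 0, 0], [0, -0.015, 0.15, 0, 0]]' | python3 -m crank; echo '[[0, -0.015, 0.15, 0, 0], [0, -0.015, 0.15, 0, 0], [0, -0.015, 0.15, 0, 0], [0, -0.015, 0.15, 0, 0], [0, -0.015, 0.15, 0, 0], [0, -0.015, 0.15, 0, 0], [0, 0, 0, 0, 0], [0, 0, 0, 0, 0]]' | python3 -m crank;  python3 - <<'E'
from h import *
print(go(.5965,.1295,.175))
im=imaging.get_image("scene");p=proj("scene",manip.get_state()["eef_pos"]);print(p)
t=imaging.get_image("top");print(proj("top",manip.get_state()["eef_pos"]))
x,y=(p-[45,40]).astype(int);u,v=(proj("top",[.5965,.1295,.135])-35).astype(int)
print(x,y,u,v);f=lambda a,k:cv2.resize(a,None,fx=k,fy=k,interpolation=cv2.INTER_CUBIC)
cv2.imwrite("pics/c4.png",np.hstack([f(im[y:y+120,x:x+90],5),f(t[v:v+120,u:u+70],5)]))
E
```

```text
clock: 4.12
eef_pos: [0.5266, -0.0717, 0.2028]
orientation: [0.119, 0.993, 0.0, 0.002]
contact_force: [0.3, 1.1, -0.6]
grip_width: 0.293
grip_force: 59.1
clock: 4.78
eef_pos: [0.5856, 0.1015, 0.2012]
orientation: [0.116, 0.993, 0.001, 0.0]
contact_force: [-0.3, -0.8, -0.6]
grip_width: 0.295
grip_force: 59.2
(array([-0.0041,  0.0297,  0.0263]), array([0.5856, 0.1015, 0.2012]))
[277.71406174 168.16320238]
[239.29895178 207.60465582]
232 128 194 172
```

View pics/c4.png

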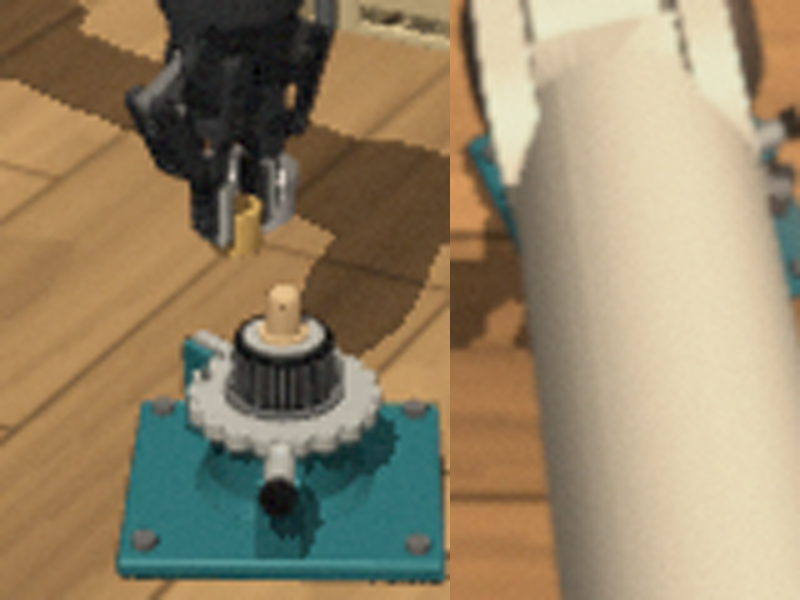

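Scene crop: the ferrule is held at about crop (245,227), above and left of the tenon end (284,292). The top view is blocked by the arm. I check the ferrule's offset in the hand numerically.

```bash
python3 - <<'E'
from h import *
im=imaging.get_image("scene");h=cv2.cvtColor(im,cv2.COLOR_BGR2HSV)
for r in range(164,182): print(r,' '.join(f"{h[r,c,0]:3d}/{h[r,c,1]:3d}/{h[r,c,2]:3d}" for c in range(273,289)))
e=manip.get_state()["eef_pos"]
for dx in(-.004,0,.004):
  for zz in(-.0265,-.0025):
    a=np.linspace(0,2*np.pi,60);P=np.array([proj("scene",e+[dx+.014*np.cos(t),.014*np.sin(t),zz]) for t in a]);print(dx,zz,P.min(0).round(1),P.max(0).round(1),P[P[:,1].argmax()].round(1))
E
```

```text
164  30/  9/ 27 168/ 43/ 30  90/ 19/ 27  18/ 38/ 67  12/ 29/161  14/ 29/131 144/ 53/ 24 120/ 44/ 23   0/  0/ 20 120/ 29/ 26  90/ 17/ 30 174/ 29/ 44  23/ 27/115  18/ 30/102  16/ 23/212  16/ 30/146
165  30/ 18/ 29 120/ 24/ 32  15/ 16/ 62  23/ 32/ 97  19/ 29/ 98  16/ 29/132  98/102/ 20  60/ 11/ 23   0/ 32/ 24 165/ 13/ 38 165/ 15/ 35  23/ 21/ 49  22/ 25/114  13/ 26/ 88  18/ 24/194  13/ 30/101
166   0/ 33/ 31  30/  7/ 39  24/ 30/ 86  24/ 30/120  14/ 34/ 83  14/ 31/106 100/ 48/ 16 150/ 26/ 20  60/ 22/ 23  60/  7/ 37 110/ 20/ 38  25/ 30/ 51  18/ 29/114  15/ 35/ 72  15/ 27/153  16/ 29/131
167  60/ 27/ 28  24/ 22/ 58  20/ 27/141  18/ 27/123  21/ 46/ 78  16/118/110  18/145/102  17/145/104  20/109/ 56  10/ 20/ 38  90/ 21/ 37  15/ 36/ 56  21/ 30/118  13/ 33/ 69  11/ 25/145  15/ 26/154
168 105/ 18/ 28  25/ 25/ 62  21/ 28/147  19/ 29/124  20/ 38/ 80  18/163/105  19/154/104  18/146/115  19/142/181  19/138/176  16/112/ 89  15/ 21/ 49  19/ 31/116  10/ 18/ 83  14/ 25/130  17/ 30/135
169  84/ 44/ 29  35/ 26/ 60  19/ 28/146  18/ 27/123  16/ 43/ 78  18/153/108  18/148/105  17/157/112  18/146/177  19/142/
[... 2057 characters left out ...]
36/146  16/132/143  17/136/159  17/133/173  18/128/177  17/131/175  17/135/170  17/136/161  16/131/162  16/128/169  16/127/169  16/130/171  17/126/170  16/130/171  16/125/171
181  16/131/146  17/129/146  16/130/167  16/128/170  17/130/172  17/130/173  16/129/170  17/135/161  16/127/165  16/126/168  16/133/169  16/127/173  16/129/170  16/127/171  16/133/169  16/131/166
-0.004 -0.0265 [270.9 174.6] [281.5 179.6] [276.1 179.6]
-0.004 -0.0025 [270.7 166.6] [281.3 171.5] [275.9 171.5]
0 -0.0265 [272.2 175. ] [282.8 179.9] [277.4 179.9]
0 -0.0025 [272.  166.9] [282.6 171.8] [277.2 171.8]
0.004 -0.0265 [273.5 175.3] [284.1 180.3] [278.7 180.3]
0.004 -0.0025 [273.3 167.3] [284.  172.1] [278.6 172.1]
```

Converted, 0.0161 m / 0.2 = 0.0805, 0.015 m / 0.2 = 0.075.

```bash
echo '[[0, -0.009, 0.0805, 0.05, 0], [0, -0.009, 0.0805, 0.05, 0], [0, 0, 0, 0.075, 0], [0, 0, 0, 0, 0], [0, 0, 0, 0, 0], [0, 0, 0, 0, 0]]' | python3 -m crank >/dev/null; python3 - <<'E'
from h import *
print(go(.597,.132,.166),manip.get_state()["contact_force"].round(1))
im=imaging.get_image("scene");f=lambda a,k:cv2.resize(a,None,fx=k,fy=k,interpolation=cv2.INTER_CUBIC)
cv2.imwrite("pics/c5.png",f(im[160:215,255:320],9))
E
```

```text
(array([0.001 , 0.0046, 0.0004]), array([0.5969, 0.1273, 0.1664])) [ 0.5  0.5 -0.8]
```

View pics/c5.png

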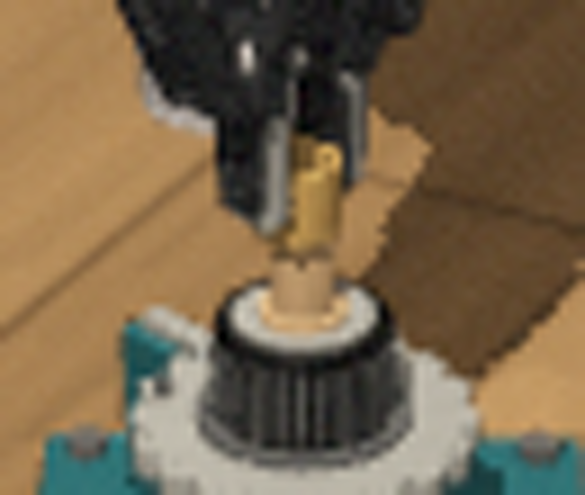

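The crop shows the ferrule centre (about 294) 8 px left of the tenon axis (302), which is about 2.3 mm. That agrees with the remaining +4.6 mm in y, so I correct and descend.

Converted, 0.0048 m / 0.2 = 0.024, 0.004 m / 0.2 = 0.02.

```bash
echo '[[0, 0.005, 0.024, 0, 0], [0, 0, 0, 0, 0], [0, 0, 0, 0.02, 0], [0, 0, 0, 0.015, 0], [0, 0, 0, 0.015, 0], [0, 0, 0, 0, 0]]' | python3 -m crank;echo '[[0, 0, 0, 0.015, 0], [0, 0, 0, 0.015, 0], [0, 0, 0, 0, 0]]' | python3 -m crank
```

```text
clock: 5.98
eef_pos: [0.5982, 0.1348, 0.1612]
orientation: [0.118, 0.993, 0.001, 0.002]
contact_force: [-10.5, -1.6, 32.8]
grip_width: 0.29
grip_force: 62.9
clock: 6.23
eef_pos: [0.602, 0.1344, 0.1592]
orientation: [0.118, 0.993, 0.002, 0.006]
contact_force: [-9.8, -3.5, 46.0]
grip_width: 0.291
grip_force: 68.1
```

Converted, -0.006 m / 0.2 = -0.03, -0.003 m / 0.2 = -0.015.

```bash
echo '[[0, 0, 0, -0.03, 0], [0, 0, 0, -0.03, 0], [0, 0, 0, -0.015, 0], [0, 0, 0, 0, 0], [0, 0, 0, 0, 0]]' | python3 -m crank;  python3 - <<'E'
from h import *
print(go(.597,.132,.166),manip.get_state()["contact_force"].round(1))
im=imaging.get_image("scene");cv2.imwrite("pics/raw6.png",im);f=lambda a,k:cv2.resize(a,None,fx=k,fy=k,interpolation=cv2.INTER_CUBIC)
cv2.imwrite("pics/c6.png",f(im[155:215,255:320],9))
E
```

```text
clock: 6.65
eef_pos: [0.5963, 0.1341, 0.164]
orientation: [0.118, 0.993, -0.0, -0.001]
contact_force: [-1.6, -0.6, 0.7]
grip_width: 0.294
grip_force: 61.3
(array([-0.0012, -0.0018, -0.002 ]), array([0.5963, 0.1341, 0.164 ])) [-1.6 -0.6  0.7]
```

View pics/c6.png

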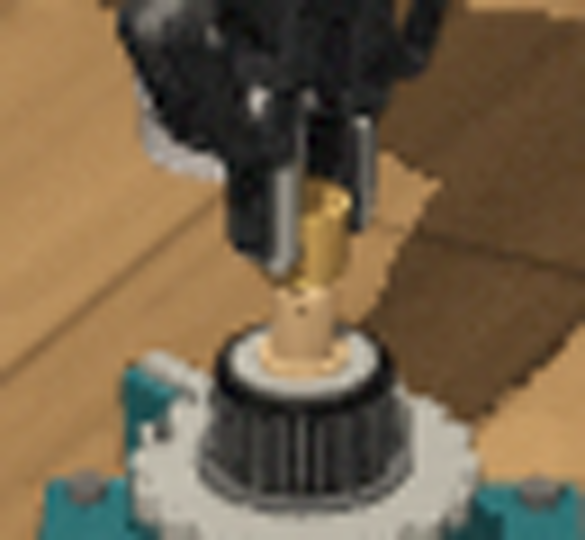

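In the crop the ferrule's axis is column-aligned with the tenon (302), so the remaining error is in depth. I refine the spindle axis using the four base-plate bolts in both views.

```bash
python3 - <<'E'
from h import *
for n,g in(("scene",[(265,209),(315,209),(261,236),(315.6,236.6)]),("top",None)):
    im=cv2.imread(f"pics/{n}0.png");h=cv2.cvtColor(im,cv2.COLOR_BGR2HSV)
    x0,y0,x1,y1=(255,205,322,243) if n=="scene" else(196,176,272,252)
    m=((h[...,1]<90)|(h[...,0]<75)).astype(np.uint8);mm=np.zeros_like(m);mm[y0:y1,x0:x1]=m[y0:y1,x0:x1]
    _,_,s,c=cv2.connectedComponentsWithStats(mm)
    for i in range(1,len(s)):
        if 2<=s[i][4]<=40: print(n,c[i].round(1),s[i][4],ray(n,c[i],.017)[:2].round(4))
    if n=="top":
        k=cv2.inRange(h,(80,60,30),(100,255,255))
        for th in (0,): pass
h=cv2.imread("pics/scene0.png")
print("pred",proj("scene",[.597,.132,.135]).round(2))
for r in range(182,192):print(r,h[r,280:297,2])
h=cv2.imread("pics/top0.png")
print("predtop",proj("top",[.597,.132,.135]).round(2))
for r in range(200,216):print(r,h[r,222:240].max(1) if 0 else h[r,222:240,2],)
E
```

```text
scene [260.2 235.5] 18 [0.5622 0.0357]
scene [315.  236.3] 18 [0.6964 0.1034]
top [223. 245.] 21 [0.4978 0.1584]
pred [287.81 185.78]
182 [162 164 168 168 167 166 166 164 163 164 163 163 165 168 171 169 171]
183 [168 170 168 168 166 165 163 163 164 163 166 165 168 169 172 170 172]
184 [168 169 169 166 166 163 161 164 162 165 163 167 170 171 169 170 172]
185 [169 168 167 166 164 167 195 218 217 217 204 171 168 170 169 168 167]
186 [167 163 163 162 160 153 216 223 224 225 219 187 170 169 168 166 165]
187 [164 162 164 163 165 162 203 221 224 224 215 177 159 167 166 161 160]
188 [163 161 162 162 163 158 186 200 205 205 190 169 155 164 162 158 156]
189 [162 162 164 164 169 157 179 181 136 182 175 161 152 163 156 152 154]
190 [163 164 166 167 145 157 178 184 178 175 171 156 123 135 152 150 154]
191 [165 160 115 101 127 164 176 183 182 173 169 149  92  93 115 131 153]
predtop [228.78 207.09]
200 [201 199 197 187 172 155 119 100  78  75  79  85 107 138 164 183 192 196]
201 [203 200 188 150  92  76  79  92 109 113 104  89  71  65  86 124 159 188]
202 [198 190 157  95  77 118 138 165 188 187 1
[... 345 characters left out ...]
07 [ 42  70 106 121 129 170 220 231 231 233 225 209 215 219 201 195 155  63]
208 [ 41  75 106 112 121 154 207 230 231 230 222 196 198 215 193 196 161  79]
209 [ 36  74 104 114 122 135 181 216 221 218 198 169 198 214 198 196 159  79]
210 [ 31  69 105 115 130 135 131 143 163 163 145 158 201 220 207 194 151  73]
211 [ 32  52  87 111 123 132 126 106 115 123 145 183 213 217 203 181 126  51]
212 [ 37  46  84 109 121 133 141 149 169 183 204 221 219 212 197 164  95  39]
213 [ 45  32  65 110 140 149 159 191 219 223 222 212 200 206 187 135  58  30]
214 [ 56  39  53 121 177 191 196 201 198 196 207 205 197 190 152  79  25  31]
215 [ 72  58  41  66 119 160 186 190 197 197 190 184 175 133  83  37  28  40]
```

Converted, -0.0025 m / 0.2 = -0.0125, -0.002 m / 0.2 = -0.01.

```bash
python3 -c "
from h import *
print(go(.5975,.1312,.165))"; echo '[[0, -0.01, -0.0125, -0.005, 0], [0, 0, 0, 0, 0], [0, 0, 0, 0, 0], [0, 0, 0, 0, 0]]' | python3 -m crank; python3 -c "
from h import *
print(go(.5975,.1312,.165))"
```

```text
(array([-0.002 , -0.0024, -0.0013]), array([0.5961, 0.134 , 0.1637]))
clock: 7.03
eef_pos: [0.598, 0.131, 0.1654]
orientation: [0.118, 0.993, -0.0, -0.0]
contact_force: [-0.5, 0.1, -0.2]
grip_width: 0.296
grip_force: 61.3
(array([0.0006, 0.    , 0.0004]), array([0.598 , 0.131 , 0.1654]))
```

Converted, 0.003 m / 0.2 = 0.015, 0.002 m / 0.2 = 0.01.

```bash
echo '[[0, 0, 0, 0.015, 0], [0, 0, 0, 0.015, 0], [0, 0, 0, 0.01, 0], [0, 0, 0, 0, 0], [0, 0, 0, 0, 0]]' | python3 -m crank
```

```text
clock: 7.45
eef_pos: [0.5982, 0.1308, 0.1574]
orientation: [0.118, 0.993, -0.0, -0.0]
contact_force: [2.0, -1.7, -0.8]
grip_width: 0.291
grip_force: 61.3
```

Converted, 0.005 m / 0.2 = 0.025, 0.003 m / 0.2 = 0.015.

```bash
echo '[[0, 0, 0, 0.025, 0], [0, 0, 0, 0.025, 0], [0, 0, 0, 0.015, 0], [0, 0, 0, 0.01, 0], [0, 0, 0, 0, 0], [0, 0, 0, 0, 0]]' | python3 -m crank;echo '[[0, 0, 0, 0.01, 0], [0, 0, 0, 0.01, 0], [0, 0, 0, 0, 0]]' | python3 -m crank
```

```text
clock: 7.95
eef_pos: [0.5983, 0.1304, 0.1423]
orientation: [0.118, 0.993, -0.0, 0.0]
contact_force: [2.7, -2.7, -3.0]
grip_width: 0.292
grip_force: 61.0
clock: 8.2
eef_pos: [0.5984, 0.1304, 0.1388]
orientation: [0.118, 0.993, -0.0, 0.0]
contact_force: [1.8, -5.6, 0.3]
grip_width: 0.29
grip_force: 61.5
```

Converted, 0.001 m / 0.2 = 0.005.

```bash
echo '[[0, 0, 0, 0.005, 0], [0, 0, 0, 0.005, 0], [0, 0, 0, 0, 0], [0, 0, 0, 0, 0]]' | python3 -m crank;echo '[[0, 0, 0, 0.005, 0], [0, 0, 0, 0, 0], [0, 0, 0, 0, 0]]' | python3 -m crank
```

```text
clock: 8.53
eef_pos: [0.5985, 0.1304, 0.1382]
orientation: [0.118, 0.993, -0.0, 0.0]
contact_force: [-1.6, -5.7, 10.0]
grip_width: 0.296
grip_force: 62.5
clock: 8.78
eef_pos: [0.5985, 0.1305, 0.1381]
orientation: [0.118, 0.993, -0.0, 0.001]
contact_force: [-4.9, -6.2, 15.6]
grip_width: 0.294
grip_force: 63.2
```

Converted, -0.04 m / 0.2 = -0.2, -0.03 m / 0.2 = -0.15.

```bash
echo '[[0.55, 0, 0, 0, 0], [0.55, 0, 0, 0, 0], [0.55, 0, 0, -0.05, 0], [0.55, 0, 0, -0.15, 0], [0.55, 0, 0, -0.2, 0], [0.55, 0, 0, 0, 0]]' | python3 -m crank;  python3 - <<'E'
from h import *
print(go(.606,-.1695,.12))
im=imaging.get_image("scene");cv2.imwrite("pics/raw7.png",im);f=lambda a,k:cv2.resize(a,None,fx=k,fy=k,interpolation=cv2.INTER_CUBIC)
cv2.imwrite("pics/c7.png",f(im[150:215,255:320],8))
E
```

```text
clock: 9.28
eef_pos: [0.6021, 0.1336, 0.2237]
orientation: [0.118, 0.993, 0.003, 0.005]
contact_force: [1.9, 0.3, 0.4]
grip_width: 0.555
grip_force: 0.0
(array([-0.0736, -0.2945,  0.1025]), array([0.6021, 0.1336, 0.2237]))
```

View pics/c7.png

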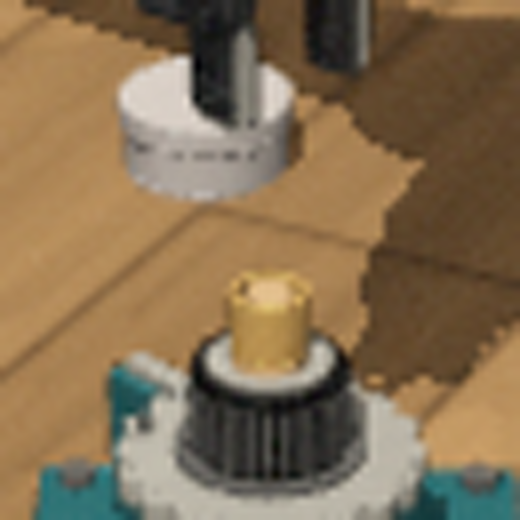

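The crop shows the ferrule seated on the shoulder with the tenon end flush inside it, at (270,320). Next is the heavy one.

Converted, -0.0368 m / 0.2 = -0.184, 0.01 m / 0.2 = 0.05.

```bash
echo '[[0.6, -0.046, -0.184, 0, 0], [0.6, -0.046, -0.184, 0, 0], [0.6, -0.046, -0.184, 0, 0], [0.6, -0.046, -0.184, 0.05, 0], [0.6, -0.046, -0.184, 0.1, 0], [0.6, -0.046, -0.184, 0.1, 0], [0.6, -0.046, -0.184, 0.1, 0], [0.6, -0.046, -0.184, 0.1, 0]]' | python3 -m crank >/dev/null; echo '[[0.6, 0, 0, 0.05, 0], [0.6, 0, 0, 0, 0], [0.6, 0, 0, 0, 0]]' | python3 -m crank; python3 -c "
from h import *
print(go(.606,-.1695,.028))"
```

```text
clock: 10.25
eef_pos: [0.5997, -0.1667, 0.1167]
orientation: [0.118, 0.993, 0.001, -0.002]
contact_force: [0.8, 0.5, 0.2]
grip_width: 0.601
grip_force: 0.0
(array([-0.0071, -0.0013,  0.0886]), array([ 0.5997, -0.1667,  0.1167]))
```

Converted, 0.03 m / 0.2 = 0.15, 0.025 m / 0.2 = 0.125.

```bash
echo '[[0.6, -0.035, -0.0065, 0.1, 0], [0.6, 0, 0, 0.15, 0], [0.6, 0, 0, 0.125, 0], [0.6, 0, 0, 0.06, 0], [0.6, 0, 0, 0, 0], [0.3, 0, 0, 0, 0], [0.1, 0, 0, 0, 0], [0, 0, 0, 0, 0]]' | python3 -m crank; echo '[[0, 0, 0, 0, 0], [0, 0, 0, 0, 0], [0, 0, 0, 0, 0]]' | python3 -m crank
```

```text
clock: 10.92
eef_pos: [0.6089, -0.1706, 0.0333]
orientation: [0.118, 0.993, 0.0, 0.002]
contact_force: [-0.0, 0.7, 2.3]
grip_width: 0.296
grip_force: 58.9
clock: 11.17
eef_pos: [0.6088, -0.1706, 0.0332]
orientation: [0.118, 0.993, 0.0, 0.002]
contact_force: [-0.8, 1.8, 7.8]
grip_width: 0.292
grip_force: 59.1
```

Converted, -0.04 m / 0.2 = -0.2, -0.0338 m / 0.2 = -0.169.

```bash
echo '[[0, 0, 0, -0.15, 0], [0, 0, 0, -0.2, 0], [0, 0.026, -0.169, -0.1, 0], [0, 0.026, -0.169, 0, 0], [0, 0.026, -0.169, 0, 0], [0, 0.026, -0.169, 0, 0], [0, 0.026, -0.169, 0, 0], [0, 0.026, -0.169, 0, 0]]' | python3 -m crank>/dev/null; echo '[[0, 0, 0, 0, 0], [0, 0, 0, 0, 0]]' | python3 -m crank; python3 -c "
from h import *
print(go(.53,-.357,.0405),manip.get_state()['joints'].round(2))"
```

```text
clock: 12.0
eef_pos: [0.5269, -0.3648, 0.1216]
orientation: [0.121, 0.993, -0.001, -0.0]
contact_force: [-0.4, 0.5, -1.6]
grip_width: 0.292
grip_force: 59.3
(array([-0.0011,  0.0085,  0.0811]), array([ 0.5269, -0.3648,  0.1216])) [ 0.52  0.59  0.06  1.69 -0.04  0.86  1.92]
```

Converted, 0.025 m / 0.2 = 0.125, 0.02 m / 0.2 = 0.1.

```bash
echo '[[0, 0, 0.04, 0.1, 0], [0, 0, 0, 0.125, 0], [0, 0, 0, 0.1, 0], [0, 0, 0, 0.05, 0], [0, 0, 0, 0.02, 0], [0, 0, 0, 0, 0], [0, 0, 0, 0, 0]]' | python3 -m crank
```

```text
clock: 12.58
eef_pos: [0.5319, -0.3529, 0.0429]
orientation: [0.118, 0.993, -0.0, 0.001]
contact_force: [-0.4, -0.7, -1.0]
grip_width: 0.292
grip_force: 59.3
```

Converted, 0.002 m / 0.2 = 0.01, 0.001 m / 0.2 = 0.005.

```bash
echo '[[0, 0, 0, 0.01, 0], [0, 0, 0, 0.01, 0], [0, 0, 0, 0.005, 0], [0, 0, 0, 0, 0], [0, 0, 0, 0, 0]]' | python3 -m crank
```

```text
clock: 13.0
eef_pos: [0.5322, -0.3536, 0.0392]
orientation: [0.118, 0.993, -0.0, 0.001]
contact_force: [-1.8, 1.8, 7.4]
grip_width: 0.293
grip_force: 60.2
```

Converted, -0.04 m / 0.2 = -0.2, -0.03 m / 0.2 = -0.15.

```bash
echo '[[0.5, 0, 0, 0, 0], [0.5, 0, 0, 0, 0], [0.5, 0, 0, -0.05, 0], [0.5, 0, 0, -0.15, 0], [0.6, 0, 0, -0.2, 0], [0.8, 0, 0, -0.2, 0], [1, 0, 0, -0.2, 0], [1, 0, 0, 0, 0]]' | python3 -m crank>/dev/null; echo '[[1, 0.0205, 0.2025, 0, 0], [1, 0.0205, 0.2025, 0, 0], [1, 0.0205, 0.2025, 0, 0], [1, 0.0205, 0.2025, 0, 0], [1, 0.0205, 0.2025, 0, 0], [1, 0.0205, 0.2025, 0, 0], [1, 0.0205, 0.2025, 0, 0], [1, 0.0205, 0.2025, 0, 0]]' | python3 -m crank>/dev/null;echo '[[1, 0.0205, 0.2025, 0, 0], [1, 0.0205, 0.2025, 0, 0], [1, 0.0205, 0.2025, 0, 0], [1, 0, 0, 0, 0], [1, 0, 0, 0, 0]]' | python3 -m crank;  python3 - <<'E'
from h import *
print(go(.598,.1305,.19),manip.get_state()['joints'].round(2))
im=imaging.get_image("scene");t=imaging.get_image("top");f=lambda a,k:cv2.resize(a,None,fx=k,fy=k,interpolation=cv2.INTER_CUBIC)
cv2.imwrite("pics/c8.png",np.hstack([f(im[270:370,75:215],4),f(t[200:300,365:425],4)]))
E
```

```text
clock: 14.75
eef_pos: [0.5915, 0.0952, 0.1974]
orientation: [0.115, 0.993, 0.001, 0.0]
contact_force: [0.8, -1.0, 0.2]
grip_width: 0.999
grip_force: 0.0
(array([0.0017, 0.0358, 0.0075]), array([0.5915, 0.0952, 0.1974])) [-0.14  0.43 -0.08  1.74  0.04  0.97  1.11]
```

View pics/c8.png

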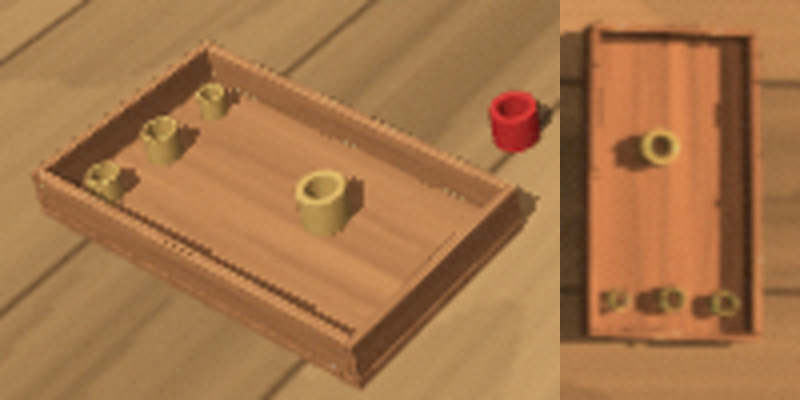

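The heavy ferrule stands upright on the tray's empty floor, at crop (323,200) and (660,147). I move over the knob.

The rows are not in the units I measure in: shifts go in shares of 0.2 m and turns go in shares of 180 degrees. I convert before sending: 0.018 m / 0.2 = 0.09, 0.0178 m / 0.2 = 0.089.

```bash
echo '[[1, 0.004, 0.09, 0, 0], [1, 0.004, 0.089, 0.015, 0], [1, 0, 0, 0, 0], [1, 0, 0, 0, 0], [1, 0, 0, 0, 0]]' | python3 -m crank; python3 -c "
from h import *
print(go(.598,.1305,.104))"
```

```text
clock: 15.27
eef_pos: [0.5986, 0.1234, 0.194]
orientation: [0.119, 0.993, -0.001, -0.0]
contact_force: [0.2, -0.4, -0.4]
grip_width: 0.998
grip_force: 0.0
(array([0.0023, 0.0068, 0.09  ]), array([0.5986, 0.1234, 0.194 ]))
```

Converted, 0.025 m / 0.2 = 0.125, 0.02 m / 0.2 = 0.1.

```bash
echo '[[1, 0.011, 0.035, 0.05, 0], [1, 0, 0, 0.1, 0], [1, 0, 0, 0.125, 0], [1, 0, 0, 0.1, 0], [1, 0, 0, 0.06, 0], [1, 0, 0, 0, 0], [1, 0, 0, 0, 0]]' | python3 -m crank; python3 -c "
from h import *
print(go(.598,.1305,.104))"
```

```text
clock: 15.85
eef_pos: [0.5977, 0.1327, 0.1064]
orientation: [0.118, 0.993, -0.0, -0.001]
contact_force: [-0.3, 0.4, 0.1]
grip_width: 0.997
grip_force: 0.0
(array([-0.0008, -0.002 ,  0.0024]), array([0.5977, 0.1327, 0.1064]))
```

Converted, 0.0025 m / 0.2 = 0.0125, -0.002 m / 0.2 = -0.01.

```bash
echo '[[1, -0.004, -0.01, 0.0125, 0], [1, 0, 0, 0, 0], [0.8, 0, 0, 0, 0], [0.6, 0, 0, 0, 0], [0, 0, 0, 0, 0], [0, 0, 0, 0, 0], [0, 0, 0, 0, 0]]' | python3 -m crank; python3 -c "
from h import *
s=manip.get_state();print(s['contact_force'],s['wrist_torque'],s['joints'].round(3),s['grip_width'],go(.598,.1305,.104))"
```

```text
clock: 16.43
eef_pos: [0.5985, 0.1292, 0.1061]
orientation: [0.119, 0.993, -0.001, 0.0]
contact_force: [-3.5, -4.8, 9.5]
grip_width: 0.631
grip_force: 62.0
[-3.53907653 -4.79744394  9.45503433] [-1.07882318  0.75971339  0.01740786] [-0.2    0.571 -0.076  1.765  0.06   0.808  1.027] 0.6311635296931343 (array([0.0008, 0.0011, 0.002 ]), array([0.5985, 0.1292, 0.1061]))
```

Converted, 0.1 rad / 3.1416 = 0.0318.

```bash
cat > s.py <<'E'
from h import *
s=manip.get_state();R=s['orientation'];yaw=2*np.arctan2(R[0],R[1])
print("yaw",yaw.round(4),"Tz",s['wrist_torque'].round(2),"F",s['contact_force'].round(1),"j7",s['joints'][6].round(3),s['eef_pos'].round(4),"g",round(s['grip_width'],3))
E
python3 s.py; for i in 1; do echo '[[0, 0, 0, 0, 0.0318], [0, 0, 0, 0, 0.0318]]' | python3 -m crank >/dev/null; done; python3 s.py; echo '[[0, 0, 0, 0, 0.0318], [0, 0, 0, 0, 0]]' | python3 -m crank >/dev/null; python3 s.py
```

```text
yaw 0.2379 Tz [-1.08  0.76  0.02] F [-3.5 -4.8  9.5] j7 1.027 [0.5985 0.1292 0.1061] g 0.631
yaw 0.4419 Tz [-1.    0.78  0.09] F [-3.9 -3.7  8.8] j7 0.853 [0.5986 0.1293 0.1061] g 0.626
yaw 0.5438 Tz [-1.08  0.78 -0.32] F [-2.6 -4.1  8.5] j7 0.766 [0.5986 0.1293 0.106 ] g 0.631
```

Converted, 0.05 rad / 3.1416 = 0.0159.

```bash
echo '[[0, 0, 0, 0, 0.0159], [0, 0, 0, 0, 0]]' | python3 -m crank >/dev/null; python3 s.py; echo '[[0, 0, 0, 0, 0.0159], [0, 0, 0, 0, 0]]' | python3 -m crank >/dev/null; python3 s.py; echo '[[0, 0, 0, 0, 0.0159], [0, 0, 0, 0, 0]]' | python3 -m crank >/dev/null; python3 s.py
```

```text
yaw 0.5902 Tz [-0.98  0.78  0.01] F [-2.6 -4.3  8.7] j7 0.727 [0.5986 0.1294 0.1061] g 0.631
yaw 0.6369 Tz [-1.17  0.47  0.86] F [-1.7 -5.6  7.9] j7 0.686 [0.599  0.1291 0.1061] g 0.626
yaw 0.6866 Tz [-0.7   0.98  0.67] F [-5.3 -4.1 10.5] j7 0.643 [0.5981 0.1299 0.106 ] g 0.631
```

Converted, 0.05 rad / 3.1416 = 0.0159.

```bash
echo '[[0, 0, 0, 0, 0.0159], [0, 0, 0, 0, 0]]' | python3 -m crank >/dev/null; python3 s.py; echo '[[0, 0, 0, 0, 0.0159], [0, 0, 0, 0, 0]]' | python3 -m crank >/dev/null; python3 s.py;  echo '[[0, 0, 0, 0, 0], [0, 0, 0, 0, 0]]' | python3 -m crank >/dev/null; python3 s.py;
```

```text
yaw 0.736 Tz [-0.33  1.31  0.75] F [-6.8 -3.6 12.1] j7 0.601 [0.5972 0.1308 0.106 ] g 0.629
yaw 0.7861 Tz [-0.78  0.91  0.87] F [-4.2 -2.8  9. ] j7 0.558 [0.5981 0.13   0.106 ] g 0.631
yaw 0.7851 Tz [-0.78  0.93  0.82] F [-5.1 -3.3  9.6] j7 0.56 [0.5981 0.13   0.106 ] g 0.629
```

Torque stays steady at about 0.8 N m while the pads slip, so the knob is at the end stop. Now three clicks counter-clockwise.

Converted, -0.03 rad / 3.1416 = -0.0095.

```bash
echo '[[0, 0, 0, 0, -0.0095], [0, 0, 0, 0, 0], [0, 0, 0, 0, 0]]' | python3 -m crank >/dev/null; python3 s.py; echo '[[0, 0, 0, 0, -0.0318], [0, 0, 0, 0, -0.0223], [0, 0, 0, 0, 0]]' | python3 -m crank >/dev/null; python3 s.py;  echo '[[0, 0, 0, 0, -0.0318], [0, 0, 0, 0, -0.0251], [0, 0, 0, 0, 0]]' | python3 -m crank >/dev/null; python3 s.py; echo '[[0, 0, 0, 0, -0.0318], [0, 0, 0, 0, -0.0318], [0, 0, 0, 0, -0.0318], [0, 0, 0, 0, -0.0156], [0, 0, 0, 0, 0]]' | python3 -m crank >/dev/null; python3 s.py;
```

```text
yaw 0.7565 Tz [-0.68  0.98  0.28] F [-4.1 -3.3  9.4] j7 0.585 [0.5981 0.13   0.1059] g 0.625
yaw 0.5836 Tz [-0.72  1.06  0.09] F [-5.2 -3.8 10.5] j7 0.732 [0.598  0.1298 0.106 ] g 0.63
yaw 0.4044 Tz [-0.76  1.07  0.24] F [-6.5 -3.9  9.8] j7 0.885 [0.5979 0.1296 0.106 ] g 0.63
yaw 0.057 Tz [-0.88  1.23  0.2 ] F [-6.3 -4.5 11.2] j7 1.182 [0.5978 0.1292 0.106 ] g 0.629
```

Converted, -0.1 rad / 3.1416 = -0.0318.

```bash
echo '[[0, 0, 0, 0, -0.0318], [0, 0, 0, 0, -0.0318], [0, 0, 0, 0, -0.0318], [0, 0, 0, 0, -0.0156], [0, 0, 0, 0, 0]]' | python3 -m crank >/dev/null; python3 s.py; echo '[[0, 0, 0, 0, -0.0032], [0, 0, 0, 0, 0], [0, 0, 0, 0, 0]]' | python3 -m crank >/dev/null; python3 s.py; echo '[[0, 0, 0, 0, -0.0032], [0, 0, 0, 0, 0], [0, 0, 0, 0, 0]]' | python3 -m crank >/dev/null; python3 s.py
```

```text
yaw -0.2917 Tz [-1.02  1.26  0.29] F [-5.8 -5.1 10.6] j7 1.48 [0.5979 0.1288 0.106 ] g 0.632
yaw -0.2985 Tz [-1.01  1.28 -0.02] F [-6.2 -6.  11. ] j7 1.486 [0.5978 0.1287 0.106 ] g 0.626
yaw -0.3082 Tz [-1.    1.26 -0.14] F [-5.  -5.4 10.9] j7 1.494 [0.5978 0.1287 0.1059] g 0.627
```

Converted, 0.008 rad / 3.1416 = 0.0025.

```bash
echo '[[0, 0, 0, 0, 0.0025], [0, 0, 0, 0, 0], [0, 0, 0, 0, 0], [0, 0, 0, 0, 0]]' | python3 -m crank >/dev/null; python3 s.py; python3 - <<'E'
from h import *
im=imaging.get_image("scene");f=lambda a,k:cv2.resize(a,None,fx=k,fy=k,interpolation=cv2.INTER_CUBIC)
a=cv2.imread("pics/scene0.png")
cv2.imwrite("pics/c9.png",np.hstack([f(a[170:250,250:326],5),f(im[170:250,250:326],5)]))
E
```

```text
yaw -0.3005 Tz [-1.03  1.18 -0.09] F [-5.7 -4.7 10.9] j7 1.487 [0.5978 0.1287 0.1059] g 0.634
```

View pics/c9.png

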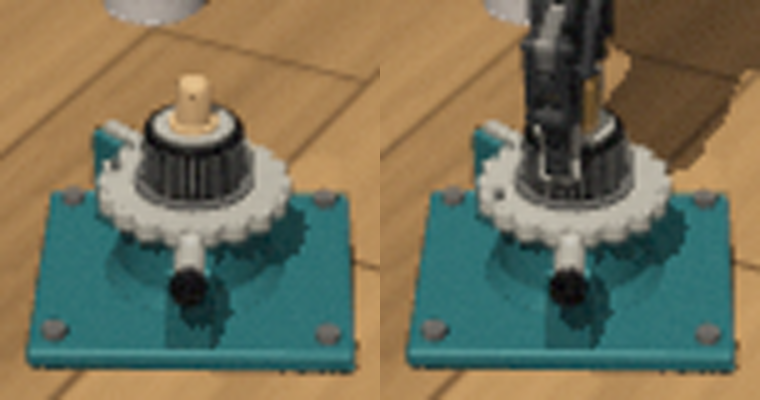

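The dog pin has moved from crop (115,163) to (120,192) in the right panel. I check the angle it turned through.

```bash
python3 - <<'E'
from h import *
for p in((272.6,202.2),(273.6,207.9)):
    d=ray("scene",p,.076)[:2]-[.598,.1312];print(np.hypot(*d).round(4),np.degrees(np.arctan2(*d[::-1])).round(1))
E
```

```text
0.0457 -167.4
0.0441 -127.2
```

The pin turned 40° counter-clockwise, which is click 1 to click 3 and agrees with the torque readings. I hand it in.

```bash
python3 -c "
from bench import job
print(job.close_job())"
```

```text
the job is handed in; nothing more can be done
None
```

The job is handed in: the light ferrule is seated on the shoulder, the heavy one is in the tray, and the knob is held in the gripper at the third click from its end stop.

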